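Shut the herb mill and lock its cover with the slot key

ROBOT

A 6-joint arm with a two-finger parallel gripper is mounted at the origin on the work surface. World frame = base frame: x ahead of the robot, y to its left, z up, the work surface at z = 0. Lengths are in m, angles in rad, forces in N, time in s.
With the tool pointing down it reaches from about 0.375 to 0.9 m from the base axis. Payload 3.1 kg.
Tool frame: the origin (TCP) lies midway between the tips of the shut fingers; the grasp point (between the pads) lies 19 mm behind it (manip.grasp_offset is the distance from the TCP to the grasp point, in m); z points along the fingers, y is the line along which they close (so a half turn about z gives the same grasp; the last joint's range is limited). The gripper opens to 85 mm and grips with 20 to 120 N. Pads are 22 mm wide; open, the fingers measure 114 mm over their backs; the gripper's body (76 mm by 85 mm) begins 54 mm behind the grasp point. The pads swing forward as they close: fully open they stand 13 mm farther back than shut.
Start: joints at [0.939, 0.527, 1.433, -0, 1.181, -0.178], TCP at [0.274, 0.562, 0.231] pointing down, gripper open.
Joint ranges: [-3.08, 3.08], [-0.75, 2.2], [0.22, 2.44], [-1.43, 4.57], [0, 2.65], [-2.85, 2.85]. Speed limits (rad/s): [2.79, 2.79, 3.14, 3.14, 3.14, 3.14].

INTERFACE

Orientations are given as a unit quaternion [x, y, z, w].
In Python, from station import sensors, cams, order, manip gives the robot as it stands.
- The arm moves only by the tool move_arm, never from a script. Its argument "targets" is a list of rows, each an object of numbers: "dx", "dy", "dz": the shift along the world's x, y, z normalised to -1 to 1, where 1 is 25 mm; "rx", "ry", "rz": the turn, a rotation vector about the world's x, y, z normalised to -1 to 1, where 1 is 30 degrees. A call has exactly 10 rows; each row shifts and turns the commanded pose from where the row before left it; what a row does not reach is not made up. A row lasts 1/8 s, in which the tool goes at most 62.5 mm and 10.7 degrees, less where a joint would pass 70% of its speed; a pose out of reach is approached as far as the arm can. A call with a number of a shift or a turn outside -1 to 1 is refused whole. A call with a gripper value outside its range is refused whole. "claw" is the opening in per cent of the stroke, from 0 (shut) to 100 (fully open), set as the call begins (left out, the last holds). The fingers move at their own pace and stop on an object; "newtons" is the grip in N (left out, the last holds). Time passes only in rows, so rows that do not move let the fingers close, or fill a call up. It gives the time, the measured TCP pose, the force, the opening and the grip force at its end, in the units of the state.
- sensors.sense(): the state, without advancing time (a new reading comes with each control period).
- cams.snapshot(name): name is "scene" or "top" or "wrist"; returns the picture (420x560x3 uint8, red, green, blue); there is no depth.
- cams.camera_model(name): a dict with "fx", "fy", "cx", "cy" (pixels), "extrinsics" (4x4, takes a point from world to camera coordinates). Camera axes: x right, y down, z forward; pixel columns grow to the right and rows downward; lengths in m; the calibration is good to about 2 mm. A picture is of the moment at which its call begins: read the wrist's pose just before it. camera_model takes no time and is no camera call; for the wrist camera it gives the pose at the moment of the call.
- order.sign_off(): hands the job in; it is judged then, once.
The state is a dict: "t": time; "q": joint angles; "qd": joint speeds; "tau": joint torques, N m; "tcp_pos": TCP position; "tool_rot": TCP orientation; "force": force on the tool from outside, world axes, zero at the start; "ft_torque": the same for the moment, N m; "finger_gap": opening from 0.0 (shut) to 1.0 (fully open); "gripper_force": force on a finger pad.
Only numpy, scipy, OpenCV 4.12 (cv2) and the standard library are available. Lean on these libraries where they do the work, as an engineer would, in place of code of your own. Each camera call takes 0.05 s, during which the arm holds its last target. There are 200 camera calls.

TASK

Get the herb mill ready to run: first push its green cover shut, then take the red-handled key from its wooden pot and with it turn both brass cover screws clockwise, as far as they go, until their slots point at the red marks. Finally stand the key back in its pot, collar on the rim, and let go; leave the other things on the counter where they are.

Things in the scene. Friction and masses are not known exactly. Their poses are not given: they have to be found in the camera images.
- mill: steel herb mill, fixed to the counter: a trough 200 mm (x) by 240 mm (y), rim 120 mm high, with a green hinged cover. Origin at the centre of its underside on the counter; x points from its front (yellow tab, towards the robot) to the hinge, y to its left, z up.
- cover (a joint): opening of the cover in rad: 0 = shut (horizontal on the rim), grows as the front edge rises; the stiff hinge (0.7 N m of friction, just more than the cover's weight needs) keeps it where it is left; it takes about 2 to 3 N at the tab to push it down; open starts lie between 0.5 and 1 rad.
- cover_hinge (a point): point on the cover's hinge axis, mid-width, at the mill's rear, 100 mm behind its origin and 120 mm above the counter; the axis runs along the mill's y. It is level with the underside of the cover, which is 8 mm thick.
- cover_tab (a point): centre of the outer (upper when shut) face of the yellow push tab, 32 mm by 80 mm, 8 mm thick, at the middle of the cover's front edge; 213 mm from the hinge axis along the cover and 8 mm above the axis when shut, so 128 mm above the counter then. The cover's free edge is 15 mm beyond this point. The cover is 240 mm wide.
- screw_left_slot (a point): brass captive screw head on the cover, 42 mm across, 16 mm high, with one straight slot right across it; left screw, 75 mm to the mill's left (+y) side. This point is the centre of the slot's floor, on the screw's axis (when the cover is shut, 131 mm above the table). The slot is 9 mm wide at the floor and up to 8 mm above it, then its sides slope out to 19 mm wide at the top, 13 mm above the floor; it is open at both ends.
- screw_left (a joint): turn of that screw about its axis in rad: 0 = unlocked, with the slot along the mill's x axis (pointing at the two white marks on the cover); grows as it is turned clockwise seen from above; 1.571 = locked, at its stop, with the slot along the mill's y axis (pointing at the two red marks). At value q the slot's direction is the mill's x axis turned clockwise by q. It turns with 0.08 N m of friction and stays where it is left.
- screw_right_slot (a point): brass captive screw head on the cover, 42 mm across, 16 mm high, with one straight slot right across it; right screw, 75 mm to the mill's right (-y) side. This point is the centre of the slot's floor, on the screw's axis (when the cover is shut, 131 mm above the table). The slot is 9 mm wide at the floor and up to 8 mm above it, then its sides slope out to 19 mm wide at the top, 13 mm above the floor; it is open at both ends.
- screw_right (a joint): turn of that screw about its axis in rad: 0 = unlocked, with the slot along the mill's x axis (pointing at the two white marks on the cover); grows as it is turned clockwise seen from above; 1.571 = locked, at its stop, with the slot along the mill's y axis (pointing at the two red marks). At value q the slot's direction is the mill's x axis turned clockwise by q. It turns with 0.08 N m of friction and stays where it is left.
- key_grip (a point): centre of the red handle of the key. The handle is a flat-sided block 48 mm (key x) by 24 mm (key y, the way to pinch it) by 54 mm high. Below it: a dark round collar 60 mm across and 8 mm thick (its underside 35 mm below this point), a shank 16 mm thick, and a flat blade 28 mm wide along key x, 4.5 mm thick along key y (3 mm at the tip), 18 mm high, whose tip is 105 mm below this point. Key z is up, 130 to 210 g.
- key_tip (a point): centre of the key's blade tip, 105 mm straight below key_grip; same axes.
- pot: square wooden pot fixed to the counter, 70 x 70 mm outside, 85 mm high, with a 44 x 44 mm opening, 72 mm deep. Origin at the centre of its underside. The key stands in it blade down with its collar resting on the rim, so that key_grip is 120 mm and key_tip 15 mm above the pot's origin.
- bowl: white ceramic bowl, 84 mm wide, 45 mm high, loose, to be left alone; origin at its underside's centre
- small_box: small open wooden box, 85 x 85 x 45 mm, loose, to be left alone; origin at its underside's centre
- scoop: black plastic scoop, 180 mm long, lying flat, loose, to be left alone; origin at its underside
- herb_box: open wooden box, 150 x 150 x 80 mm, loose, to be left alone; origin at its underside's centre
- jar: amber glass jar with a wooden cap, 80 mm wide, 120 mm high, loose, to be left alone; origin at its underside's centre
- tin: green tin, 90 mm wide, 100 mm high, loose, to be left alone; origin at its underside's centre
Mind the look-alikes: they are no part of the job. What is shaped like the pot but blue is not meant.

How it is judged:
By the outcome, as a careful person would: the job done as asked, in the order asked, and still so for the second after the job is handed in, with the robot touching nothing.
It also fails if it takes over 72 s, if anything falls off the work surface, if the arm or the gripper's body presses on something with over 40 N, if the wrist force passes 120 N, or if a joint passes its speed limit or range.

## Working session

There is one attempt and no reset: what is moved stays moved. The work goes in short steps, Python scripts to look and compute and a tool call to move; the robot and the scene stay as the last step left them, time stands still between calls to the robot, and variables do not carry over. Pictures are saved under pics/ and viewed, at most 10 in all, crops included, and the job is handed in when it is done.

Besides the shell and the picture viewer there is one more tool, called after "Request:" as name(argument=value, ...), one argument or row to a line, values as JSON. move_arm: Moves the arm, as the interface text tells. Scaled input: -1 to 1 covers 25 mm each way for a shift and 30 degrees each way for a turn. Its arguments: {"type":"object","properties":{"targets":{"type":"array"},"claw":{"type":"number"},"newtons":{"type":"number"}},"required":["targets"]}

```bash
ls; mkdir -p pics
cat > h.py <<'E'
import numpy as np,cv2
from station import sensors,cams,order,manip
def snap(n,f,crop=None,s=1):
    im=cams.snapshot(n)[:,:,::-1]
    if crop: x0,y0,x1,y1=crop; im=im[y0:y1,x0:x1]
    cv2.imwrite('pics/'+f,cv2.resize(im,None,fx=s,fy=s,interpolation=cv2.INTER_CUBIC))
def ray(n,u,v,z):
    m=cams.camera_model(n);E=np.array(m['extrinsics']);R,t=E[:3,:3],E[:3,3]
    d=R.T@np.array([(u-m['cx'])/m['fx'],(v-m['cy'])/m['fy'],1]);c=-R.T@t
    return c+d*(z-c[2])/d[2]
def proj(n,p):
    m=cams.camera_model(n);E=np.array(m['extrinsics']);c=E[:3,:3]@np.array(p)+E[:3,3]
    return m['fx']*c[0]/c[2]+m['cx'],m['fy']*c[1]/c[2]+m['cy']
E
python3 - <<'E'
from h import *
a=cams.snapshot('top');b=cams.snapshot('scene')
cv2.imwrite('pics/top.png',cv2.resize(a[:,:,::-1],(800,600),interpolation=2));cv2.imwrite('pics/scene.png',cv2.resize(b[:,:,::-1],(800,600),interpolation=2))
for n in('top','scene','wrist'):print(n,cams.camera_model(n))
print(sensors.sense(),manip.grasp_offset)
E
```

```text
pics
top {'fx': 379.9397354072335, 'fy': 379.9397354072335, 'cx': 282.3771871316097, 'cy': 204.46693112116662, 'extrinsics': array([[-0.00847345, -0.99994569,  0.00606794,  0.00518121],
       [-0.99196208,  0.00763935, -0.12630467,  0.53042554],
       [ 0.12625146, -0.0070894 , -0.99197294,  1.22942655],
       [ 0.        ,  0.        ,  0.        ,  1.        ]])}
scene {'fx': 511.10260588742193, 'fy': 511.10260588742193, 'cx': 283.5342403085547, 'cy': 209.2416495864131, 'extrinsics': array([[ 0.14795873,  0.98896397,  0.00764789, -0.09975655],
       [ 0.79432055, -0.11422402, -0.59666384, -0.3686229 ],
       [-0.58920547,  0.0943565 , -0.80245484,  2.10840145],
       [ 0.        ,  0.        ,  0.        ,  1.        ]])}
wrist {'fx': 306.19193754686603, 'fy': 306.19193754686603, 'cx': 281.86762828931916, 'cy': 212.12804733953365, 'extrinsics': array([[ 0.43832893,  0.89881062, -0.00268609, -0.6239065 ],
       [ 0.86258052, -0.41981662,  0.28232755, -0.03720627],
       [ 0.25263134, -0.1260693 , -0.95931431,  0.38026894],
       [ 0.        ,  0.        ,  0.        ,  1.        ]])}
{'t': 0.1, 'q': array([ 9.38491538e-01,  5.28401748e-01,  1.43378098e+00, -1.94709274e-05,
        1.18140634e+00, -1.78488033e-01]), 'qd': array([ 7.98239832e-04, -1.20036717e-03, -2.69571426e-03,  7.31268974e-04,
        1.03484607e-05, -2.12692480e-03]), 'tau': array([-2.56994383e-05, -4.43301344e+01, -1.78587073e+01, -1.80839493e-04,
        3.91321068e-03, -3.39403428e-06]), 'tcp_pos': array([0.27358058, 0.56121848, 0.23041177]), 'tool_rot': array([ 2.24962509e-01,  9.74366909e-01, -9.20849918e-04, -3.85403046e-04]), 'force': array([-0.18576053, -0.59901246, -0.36203671]), 'ft_torque': array([-0.01352687, -0.00244345,  0.00013603]), 'gripper_force': 0.0, 'finger_gap': 0.9980457313442509} 0.0187
```

View pics/top.png

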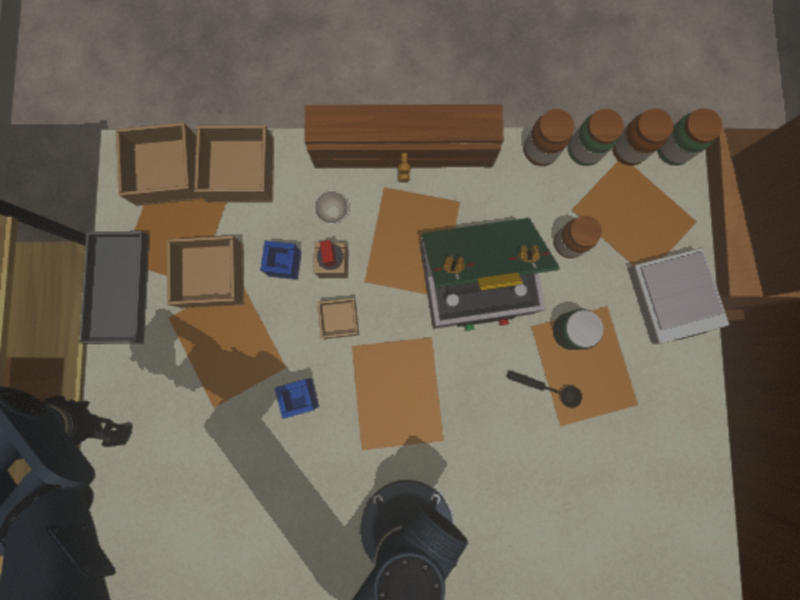

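View pics/scene.png

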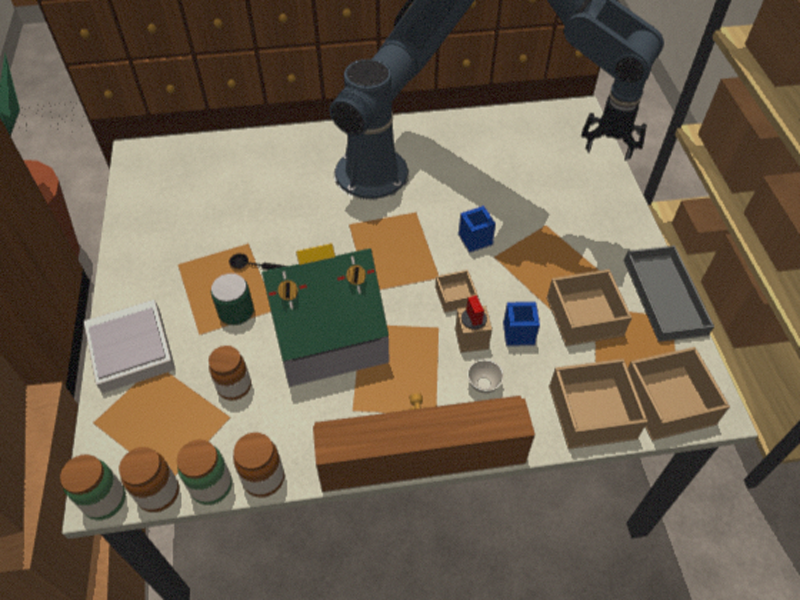

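Top view (800 px): the mill is at (485,290), the red-handled key in its wooden pot at (328,255). Look-alikes are the blue pots at (280,258) and (297,397) and the small open box at (338,318). By the description I choose the wooden pot with the red handle at (328,255), and check it in a close crop.

Run:
```python
from h import *
snap('top','c1.png',(210,140,400,240),4)
```

```text
(no output)
```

View pics/c1.png

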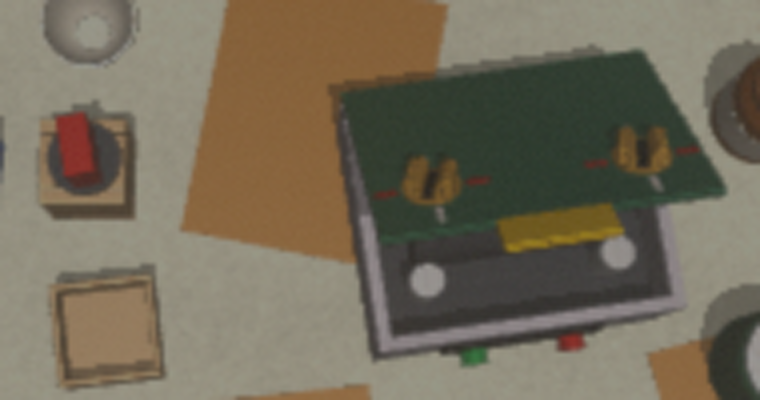

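The crop confirms it: red key in the wooden pot (77,150), screws at (432,182) and (643,150), tab at (560,228).

Run:
```python
from h import *
from scipy.optimize import least_squares
px=lambda u,v:(210+u/4,140+v/4)
obs={'fl':(375,352),'fr':(685,302),'rl':(343,98),'rr':(640,52),'cl':(382,241),'cr':(726,193),'sl':(432,184),'sr':(643,151),'tab':(560,228)}
def model(p):
    x,y,th,q,L,xs=p
    def W(l):
        c,s=np.cos(th),np.sin(th);return[x+c*l[0]-s*l[1],y+s*l[0]+c*l[1],l[2]]
    def cov(r,yy,h): return W([.1-r*np.cos(q)-h*np.sin(q)*1*(-1)*-1 if 0 else .1-r*np.cos(q)+h*np.sin(q),yy,.12+r*np.sin(q)+h*np.cos(q)])
    return {'fl':W([-.1,.12,.12]),'fr':W([-.1,-.12,.12]),'rl':cov(0,.12,.008),'rr':cov(0,-.12,.008),'cl':cov(L,.12,.008),'cr':cov(L,-.12,.008),'sl':cov(xs,.075,.022),'sr':cov(xs,-.075,.022),'tab':cov(.213,0,.008)}
M=cams.camera_model('top')
def f(p):
    return np.concatenate([np.subtract(proj('top',P),px(*obs[k])) for k,P in model(p).items()])
c=ray('top',*px(520,230),.1);print(c)
r=least_squares(f,[c[0],c[1],.1,.7,.2,.12]);print(r.x,np.round(r.fun.reshape(-1,2)*4,0).tolist())
print({k:np.round(v,3) for k,v in model(r.x).items()})
for n,u,v,z in[('pot fl',42,205,.085),('pot fr',128,205,.085),('pot rl',40,120,.085),('pot rr',133,115,.085),('collar',84,157,.093),('h',57,115,.147),('h',88,112,.147),('h',63,150,.147)]:print(n,ray('top',*px(u,v),z).round(4))
```

```text
[ 0.54278156 -0.18082247  0.1       ]
[ 0.56052252 -0.171817    0.14087186  0.79571717  0.19930784  0.15833759] [[5.0, 2.0], [2.0, 6.0], [-4.0, -5.0], [1.0, -3.0], [-3.0, 2.0], [1.0, -2.0], [0.0, -1.0], [2.0, 0.0], [-2.0, 1.0]]
{'fl': array([ 0.445, -0.067,  0.12 ]), 'fr': array([ 0.478, -0.305,  0.12 ]), 'rl': array([ 0.648, -0.038,  0.126]), 'rr': array([ 0.682, -0.276,  0.126]), 'cl': array([ 0.51 , -0.058,  0.268]), 'cr': array([ 0.544, -0.295,  0.268]), 'sl': array([ 0.555, -0.097,  0.249]), 'sr': array([ 0.576, -0.245,  0.249]), 'tab': array([ 0.518, -0.178,  0.278])}
pot fl [0.5681 0.1988 0.085 ]
pot fr [0.5675 0.1301 0.085 ]
pot rl [0.6374 0.2013 0.085 ]
pot rr [0.641  0.1264 0.085 ]
collar [0.6053 0.1646 0.093 ]
h [0.6275 0.1785 0.147 ]
h [0.6296 0.1548 0.147 ]
h [0.6002 0.1736 0.147 ]
```

Request:
move_arm(
  targets=[
    {"dx": 0.31, "dy": -0.92, "dz": 0.36, "rz": 0.113},
    {"dx": 0.31, "dy": -0.92, "dz": 0.36, "rz": 0.113},
    {"dx": 0.31, "dy": -0.92, "dz": 0.36, "rz": 0.113},
    {"dx": 0.31, "dy": -0.92, "dz": 0.36, "rz": 0.113},
    {"dx": 0.31, "dy": -0.92, "dz": 0.36, "rz": 0.113},
    {"dx": 0.31, "dy": -0.92, "dz": 0.36, "rz": 0.113},
    {"dx": 0.31, "dy": -0.92, "dz": 0.36, "rz": 0.113},
    {"dx": 0.31, "dy": -0.92, "dz": 0.36, "rz": 0.113},
    {"dx": 0.31, "dy": -0.92, "dz": 0.36, "rz": 0.113},
    {"dx": 0.31, "dy": -0.92, "dz": 0.36, "rz": 0.113},
  ],
  claw=0,
)

```text
schema error: expected keys dx, dy, dz, rx, ry, rz
```

Request:
move_arm(
  targets=[
    {"dx": 0.31, "dy": -0.92},
    {"dx": 0.31, "dy": -0.92},
    {"dx": 0.31, "dy": -0.92},
    {"dx": 0.31, "dy": -0.92},
    {"dx": 0.31, "dy": -0.92},
    {"dx": 0.31, "dy": -0.92},
    {"dx": 0.31, "dy": -0.92},
    {"dx": 0.31, "dy": -0.92},
    {"dx": 0.31, "dy": -0.92},
    {"dx": 0.31, "dy": -0.92},
  ],
)

```text
schema error: expected keys dx, dy, dz, rx, ry, rz
```

Request:
move_arm(
  targets=[
    {"dx": 0.31, "dy": -0.92},
    {"dx": 0.31, "dy": -0.92},
    {"dx": 0.31, "dy": -0.92},
    {"dx": 0.31, "dy": -0.92},
    {"dx": 0.31, "dy": -0.92},
    {"dx": 0.31, "dy": -0.92},
    {"dx": 0.31, "dy": -0.92},
    {"dx": 0.31, "dy": -0.92},
    {"dx": 0.31, "dy": -0.92},
    {"dx": 0.31, "dy": -0.92},
  ],
)

```text
schema error: expected keys dx, dy, dz, rx, ry, rz
```

All six keys are needed in every row.

Request:
move_arm(
  targets=[
    {"dx": 0.31, "dy": -0.92, "dz": 0.36, "rx": 0, "ry": 0, "rz": 0.113},
    {"dx": 0.31, "dy": -0.92, "dz": 0.36, "rx": 0, "ry": 0, "rz": 0.113},
    {"dx": 0.31, "dy": -0.92, "dz": 0.36, "rx": 0, "ry": 0, "rz": 0.113},
    {"dx": 0.31, "dy": -0.92, "dz": 0.36, "rx": 0, "ry": 0, "rz": 0.113},
    {"dx": 0.31, "dy": -0.92, "dz": 0.36, "rx": 0, "ry": 0, "rz": 0.113},
    {"dx": 0.31, "dy": -0.92, "dz": 0.36, "rx": 0, "ry": 0, "rz": 0.113},
    {"dx": 0.31, "dy": -0.92, "dz": 0.36, "rx": 0, "ry": 0, "rz": 0.113},
    {"dx": 0.31, "dy": -0.92, "dz": 0.36, "rx": 0, "ry": 0, "rz": 0.113},
    {"dx": 0.31, "dy": -0.92, "dz": 0.36, "rx": 0, "ry": 0, "rz": 0.113},
    {"dx": 0.31, "dy": -0.92, "dz": 0.36, "rx": 0, "ry": 0, "rz": 0.113},
  ],
  claw=0,
)

```text
t: 1.4
tcp_pos: [0.3514, 0.3308, 0.3214]
tool_rot: [-0.07, 0.998, -0.0, -0.0]
force: [-1.1, 0.1, 0.2]
finger_gap: 0.003
gripper_force: 0.0
```

Request:
move_arm(
  targets=[
    {"dx": 0.33, "dy": -0.96, "dz": 0, "rx": 0, "ry": 0, "rz": 0},
    {"dx": 0.33, "dy": -0.96, "dz": 0, "rx": 0, "ry": 0, "rz": 0},
    {"dx": 0.33, "dy": -0.96, "dz": 0, "rx": 0, "ry": 0, "rz": 0},
    {"dx": 0.33, "dy": -0.96, "dz": 0, "rx": 0, "ry": 0, "rz": 0},
    {"dx": 0.33, "dy": -0.96, "dz": 0, "rx": 0, "ry": 0, "rz": 0},
    {"dx": 0.33, "dy": -0.96, "dz": 0, "rx": 0, "ry": 0, "rz": 0},
    {"dx": 0.33, "dy": -0.96, "dz": 0, "rx": 0, "ry": 0, "rz": 0},
    {"dx": 0.33, "dy": -0.96, "dz": 0, "rx": 0, "ry": 0, "rz": 0},
    {"dx": 0.33, "dy": -0.96, "dz": 0, "rx": 0, "ry": 0, "rz": 0},
    {"dx": 0.33, "dy": -0.96, "dz": 0, "rx": 0, "ry": 0, "rz": 0},
  ],
)

```text
t: 2.65
tcp_pos: [0.4339, 0.0909, 0.3211]
tool_rot: [-0.069, 0.998, 0.0, -0.0]
force: [-0.3, -1.1, 0.6]
finger_gap: 0.004
gripper_force: 0.0
```

Request:
move_arm(
  targets=[
    {"dx": 0.33, "dy": -0.96, "dz": 0, "rx": 0, "ry": 0, "rz": 0},
    {"dx": 0.33, "dy": -0.96, "dz": 0, "rx": 0, "ry": 0, "rz": 0},
    {"dx": 0.33, "dy": -0.96, "dz": 0, "rx": 0, "ry": 0, "rz": 0},
    {"dx": 0.33, "dy": -0.96, "dz": 0, "rx": 0, "ry": 0, "rz": 0},
    {"dx": 0.33, "dy": -0.96, "dz": 0, "rx": 0, "ry": 0, "rz": 0},
    {"dx": 0.33, "dy": -0.96, "dz": 0, "rx": 0, "ry": 0, "rz": 0},
    {"dx": 0.33, "dy": -0.96, "dz": 0, "rx": 0, "ry": 0, "rz": 0},
    {"dx": 0.33, "dy": -0.96, "dz": 0, "rx": 0, "ry": 0, "rz": 0},
    {"dx": 0.33, "dy": -0.96, "dz": 0, "rx": 0, "ry": 0, "rz": 0},
    {"dx": 0.33, "dy": -0.96, "dz": 0, "rx": 0, "ry": 0, "rz": 0},
  ],
)

```text
t: 3.9
tcp_pos: [0.5168, -0.1494, 0.3212]
tool_rot: [-0.069, 0.998, 0.0, -0.0]
force: [0.4, 0.4, -0.8]
finger_gap: 0.001
gripper_force: 0.0
```

Request:
move_arm(
  targets=[
    {"dx": 0.25, "dy": -0.55, "dz": -0.7, "rx": 0, "ry": 0, "rz": 0},
    {"dx": 0.25, "dy": -0.5, "dz": -0.7, "rx": 0, "ry": 0, "rz": 0},
    {"dx": 0, "dy": 0, "dz": -0.3, "rx": 0, "ry": 0, "rz": 0},
    {"dx": -0.4, "dy": -0.06, "dz": -0.5, "rx": 0, "ry": 0, "rz": 0},
    {"dx": -0.4, "dy": -0.06, "dz": -0.5, "rx": 0, "ry": 0, "rz": 0},
    {"dx": -0.4, "dy": -0.06, "dz": -0.5, "rx": 0, "ry": 0, "rz": 0},
    {"dx": -0.4, "dy": -0.06, "dz": -0.5, "rx": 0, "ry": 0, "rz": 0},
    {"dx": -0.28, "dy": -0.04, "dz": -0.65, "rx": 0, "ry": 0, "rz": 0},
    {"dx": -0.28, "dy": -0.04, "dz": -0.65, "rx": 0, "ry": 0, "rz": 0},
    {"dx": -0.28, "dy": -0.04, "dz": -0.65, "rx": 0, "ry": 0, "rz": 0},
  ],
)

```text
t: 5.15
tcp_pos: [0.4684, -0.1829, 0.1798]
tool_rot: [-0.069, 0.998, -0.0, 0.001]
force: [0.9, -0.1, 1.1]
finger_gap: 0.002
gripper_force: 0.9
```

Request:
move_arm(
  targets=[
    {"dx": -0.09, "dy": -0.02, "dz": -0.5, "rx": 0, "ry": 0, "rz": 0},
    {"dx": -0.09, "dy": -0.02, "dz": -0.5, "rx": 0, "ry": 0, "rz": 0},
    {"dx": -0.09, "dy": -0.02, "dz": -0.5, "rx": 0, "ry": 0, "rz": 0},
    {"dx": -0.09, "dy": 0, "dz": -0.3, "rx": 0, "ry": 0, "rz": 0},
    {"dx": 0, "dy": 0, "dz": -0.2, "rx": 0, "ry": 0, "rz": 0},
    {"dx": 0, "dy": 0, "dz": -0.1, "rx": 0, "ry": 0, "rz": 0},
    {"dx": 0, "dy": 0, "dz": -0.08, "rx": 0, "ry": 0, "rz": 0},
    {"dx": 0, "dy": 0, "dz": -0.04, "rx": 0, "ry": 0, "rz": 0},
    {"dx": 0, "dy": 0, "dz": 0, "rx": 0, "ry": 0, "rz": 0},
    {"dx": 0, "dy": 0, "dz": 0, "rx": 0, "ry": 0, "rz": 0},
  ],
)

```text
t: 6.4
tcp_pos: [0.4587, -0.1851, 0.1278]
tool_rot: [-0.069, 0.998, -0.001, 0.0]
force: [-5.5, 1.5, 26.6]
finger_gap: 0.004
gripper_force: 13.2
```

Request:
move_arm(
  targets=[
    {"dx": 0, "dy": 0, "dz": 0.8, "rx": 0, "ry": 0, "rz": 0},
    {"dx": 0, "dy": 0, "dz": 1, "rx": 0, "ry": 0, "rz": 0},
    {"dx": 0, "dy": 0, "dz": 1, "rx": 0, "ry": 0, "rz": 0},
    {"dx": 0, "dy": 0.3, "dz": 1, "rx": 0, "ry": 0, "rz": 0},
    {"dx": 0, "dy": 0.3, "dz": 1, "rx": 0, "ry": 0, "rz": 0},
    {"dx": 0, "dy": 0.3, "dz": 1, "rx": 0, "ry": 0, "rz": 0},
    {"dx": 0, "dy": 0.3, "dz": 0.5, "rx": 0, "ry": 0, "rz": 0},
    {"dx": 0, "dy": 0, "dz": 0, "rx": 0, "ry": 0, "rz": 0},
    {"dx": 0, "dy": 0, "dz": 0, "rx": 0, "ry": 0, "rz": 0},
    {"dx": 0, "dy": 0, "dz": 0, "rx": 0, "ry": 0, "rz": 0},
  ],
)

```text
t: 7.65
tcp_pos: [0.4585, -0.155, 0.281]
tool_rot: [-0.069, 0.998, 0.001, -0.001]
force: [1.0, 0.4, -0.4]
finger_gap: -0.003
gripper_force: 0.0
```

Run:
```python
from h import *
m=cams.camera_model('wrist');np.save('m1.npy',np.array(m['extrinsics']))
snap('wrist','w1.png',None,1.4)
s=sensors.sense();print(s['tcp_pos'],s['q'],s['force'])
for P in [(.4887,-.0975,.136),(.6195,-.237,.136),(.5,-.09,.14)]:print(proj('wrist',P))
```

```text
[ 0.45855641 -0.15502231  0.28114147] [-5.57312295e-01  2.74354800e-01  1.71151749e+00 -1.12407268e-04
  1.15764717e+00 -2.26562364e+00] [-0.17786208  0.72562953  0.18469815]
(np.float64(334.4243945018956), np.float64(235.6652831269946))
(np.float64(188.35396374039448), np.float64(329.4412659829695))
(np.float64(340.35860730633965), np.float64(248.51247022832382))
```

View pics/w1.png

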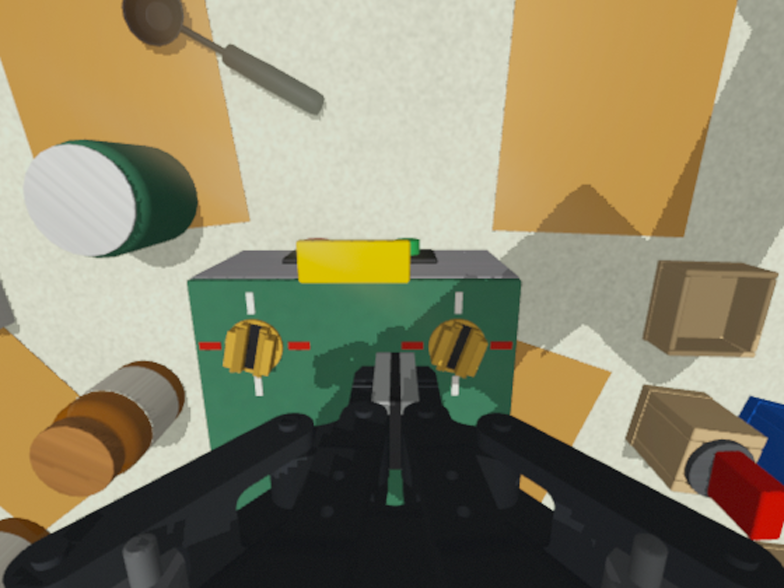

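The cover is shut flat. Screws are at (254,346) right and (457,346) left; next an enlarged crop for the slot angles.

Run:
```python
from h import *
im=cams.snapshot('wrist')[:,:,::-1]
a=cv2.resize(im[205:285,140:230],None,fx=4.4,fy=4.4,interpolation=2);b=cv2.resize(im[205:285,285:375],None,fx=4.4,fy=4.4,interpolation=2)
cv2.imwrite('pics/w2.png',np.hstack([a,b]))
for n,u,v in[('R',254,345.5),('L',457,345.5),('tabL',411,262),('tabR',297,262)]:print(n,ray('wrist',u/1.4,v/1.4,.128))
```

```text
R [ 0.52571482 -0.25154256  0.128     ]
L [ 0.50498466 -0.10163643  0.128     ]
tabL [ 0.44702095 -0.14497319  0.128     ]
tabR [ 0.45802051 -0.22446629  0.128     ]
```

View pics/w2.png

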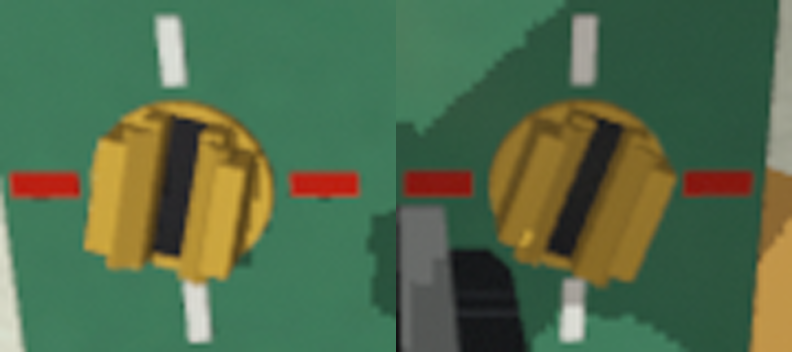

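Slot floors read: right from (187,120) to (167,257), left from (608,122) to (562,255).

Run:
```python
from h import *
for n,x0,a,b in[('R',140,(187,120),(167,257)),('L',285,(212,122),(166,255))]:
    A,B=[ray('wrist',x0+u/4.4,205+v/4.4,.131) for u,v in(a,b)]
    d=B-A;y=np.arctan2(d[1],d[0]);print(n,A,B,(A+B)/2,y,'q',.137-y)
P=lambda u,v,z:ray('wrist',u/1.4,v/1.4,z).round(4)
# key handle top corners z=.147 in w1: 
for c in [(708,482),(752,453),(783,487),(735,537)]:print(P(*c,.147),P(*c,.093))
for c in [(638,387),(742,407)]:print('pot',P(*c,.085))
print(P(719,467,.093))
```

```text
R [ 0.50819249 -0.2503155   0.131     ] [ 0.54369805 -0.25341746  0.131     ] [ 0.52594527 -0.25186648  0.131     ] -0.08714417849440886 q 0.22414417849440887
L [ 0.48765067 -0.09820188  0.131     ] [ 0.52235584 -0.10287587  0.131     ] [ 0.50500325 -0.10053887  0.131     ] -0.13387156916941817 q 0.2708715691694182
[0.5829 0.1066 0.147 ] [0.6208 0.1594 0.093 ]
[0.5532 0.1306 0.147 ] [0.5853 0.1881 0.093 ]
[0.5793 0.1658 0.147 ] [0.6166 0.2301 0.093 ]
[0.6308 0.1462 0.147 ] [0.6781 0.2068 0.093 ]
pot [0.5389 0.0723 0.085 ]
pot [0.5454 0.1701 0.085 ]
[0.6037 0.1638 0.093 ]
```

Request:
move_arm(
  targets=[
    {"dx": 0.42, "dy": 0.92, "dz": 0, "rx": 0, "ry": 0, "rz": 0},
    {"dx": 0.42, "dy": 0.92, "dz": 0, "rx": 0, "ry": 0, "rz": 0},
    {"dx": 0.42, "dy": 0.92, "dz": 0, "rx": 0, "ry": 0, "rz": 0},
    {"dx": 0.42, "dy": 0.92, "dz": 0, "rx": 0, "ry": 0, "rz": 0},
    {"dx": 0.42, "dy": 0.92, "dz": 0, "rx": 0, "ry": 0, "rz": 0},
    {"dx": 0.42, "dy": 0.92, "dz": 0, "rx": 0, "ry": 0, "rz": 0},
    {"dx": 0.42, "dy": 0.92, "dz": 0, "rx": 0, "ry": 0, "rz": 0},
    {"dx": 0.42, "dy": 0.92, "dz": 0, "rx": 0, "ry": 0, "rz": 0},
    {"dx": 0.42, "dy": 0.92, "dz": 0, "rx": 0, "ry": 0, "rz": 0},
    {"dx": 0.42, "dy": 0.92, "dz": 0, "rx": 0, "ry": 0, "rz": 0},
  ],
  claw=80,
)

```text
t: 9.0
tcp_pos: [0.5642, 0.0756, 0.2815]
tool_rot: [-0.069, 0.998, 0.0, -0.0]
force: [0.1, 0.3, -0.3]
finger_gap: 0.798
gripper_force: 0.0
```

Request:
move_arm(
  targets=[
    {"dx": 0.42, "dy": 0.92, "dz": 0, "rx": 0, "ry": 0, "rz": 0},
    {"dx": 0.42, "dy": 0.92, "dz": 0, "rx": 0, "ry": 0, "rz": 0},
    {"dx": 0.42, "dy": 0.92, "dz": 0, "rx": 0, "ry": 0, "rz": 0},
    {"dx": 0.42, "dy": 0, "dz": -0.4, "rx": 0, "ry": 0, "rz": 0},
    {"dx": 0.17, "dy": 0, "dz": -0.4, "rx": 0, "ry": 0, "rz": 0},
    {"dx": 0, "dy": 0.8, "dz": -0.4, "rx": 0, "ry": 0, "rz": 0},
    {"dx": 0, "dy": 0, "dz": 0, "rx": 0, "ry": 0, "rz": 0},
    {"dx": 0, "dy": 0, "dz": 0, "rx": 0, "ry": 0, "rz": 0},
    {"dx": 0, "dy": 0, "dz": 0, "rx": 0, "ry": 0, "rz": 0},
    {"dx": 0, "dy": 0, "dz": 0, "rx": 0, "ry": 0, "rz": 0},
  ],
)

```text
t: 10.25
tcp_pos: [0.6104, 0.1638, 0.2526]
tool_rot: [-0.069, 0.998, -0.0, 0.0]
force: [0.9, 0.3, -0.1]
finger_gap: 0.804
gripper_force: 0.0
```

Run:
```python
from h import *
snap('wrist','w3.png',None,1.4)
s=sensors.sense();print(s['tcp_pos'],s['tool_rot'],s['q'])
print(proj('wrist',(.604,.164,.147)))
```

```text
[0.61033567 0.16376613 0.2525406 ] [-6.87281256e-02  9.97635339e-01 -2.97543299e-05  4.16786543e-04] [ 8.56118435e-02  5.14921778e-01  1.39141067e+00 -7.78933581e-05
  1.23442775e+00 -1.62272351e+00]
(np.float64(283.2739568222537), np.float64(202.9917561867321))
```

View pics/w3.png

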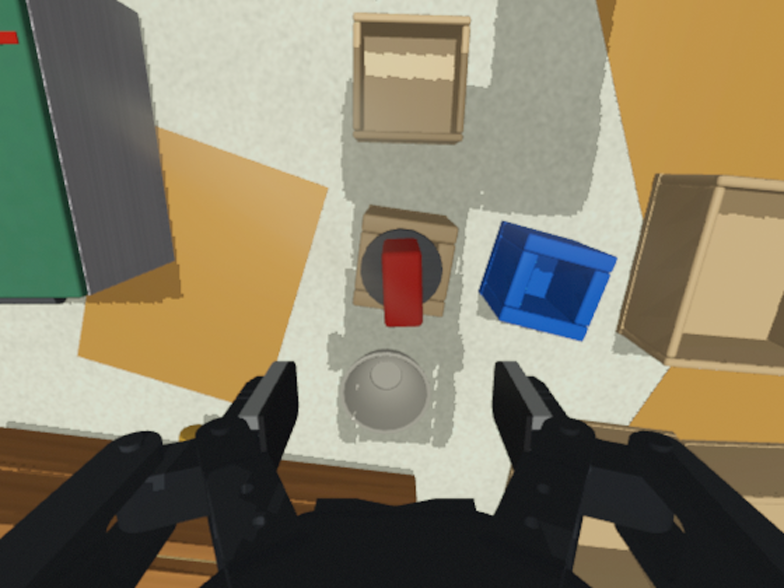

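Key handle is centred between the fingers: handle top about (383–422, 265–325), collar centre (402,272). I work out its position.

Run:
```python
from h import *
E=np.array(cams.camera_model('wrist')['extrinsics']);print(-E[:3,:3].T@E[:3,3])
im=cams.snapshot('wrist');
cv2.imwrite('pics/w4.png',cv2.resize(im[140:245,240:340,::-1],None,fx=5.5,fy=5.5,interpolation=2))
P=lambda u,v,z:ray('wrist',u/1.4,v/1.4,z).round(4)
print('collar',P(402,272,.093),'handle base front',P(385,240,.093),P(420,240,.093))
for c in[(383,258),(421,256),(387,325),(422,324)]:print(P(*c,.147))
for c in[(370,207),(459,218),(354,303),(442,314)]:print('pot',P(*c,.085))
```

```text
[0.53939004 0.1540425  0.39563433]
collar [0.6084 0.1688 0.093 ] handle base front [0.5871 0.1536 0.093 ] [0.5837 0.1781 0.093 ]
[0.5893 0.1539 0.147 ]
[0.585  0.1759 0.147 ]
[0.6305 0.1618 0.147 ]
[0.6269 0.183  0.147 ]
pot [0.5664 0.1399 0.085 ]
pot [0.5654 0.204  0.085 ]
pot [0.6391 0.1366 0.085 ]
pot [0.6386 0.2041 0.085 ]
```

View pics/w4.png

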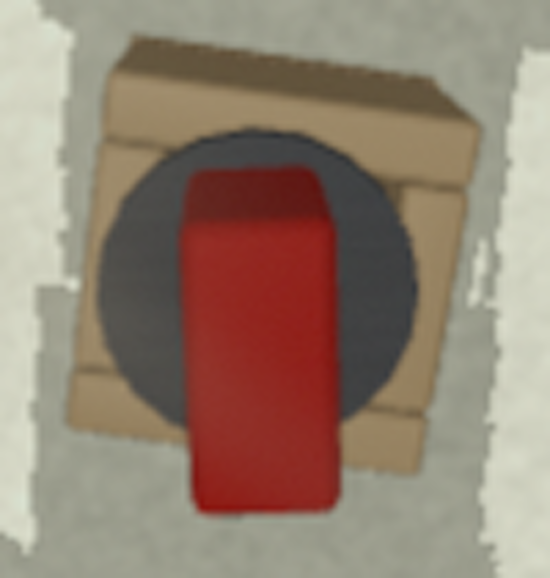

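Run:
```python
from h import *
P=lambda u,v,z:ray('wrist',240+u/5.5,140+v/5.5,z)[:2]
H=np.array([P(*c,.147) for c in[(180,226),(335,220),(193,513),(340,512)]]);print(H.round(4),H.mean(0))
d=H[2]+H[3]-H[0]-H[1];print('key yaw',np.arctan2(d[1],d[0]), 'by ends', np.arctan2(*(H[1]+H[3]-H[0]-H[2])[::-1])-np.pi/2)
print('collar',P(258,285,.093),P(98,285,.093),P(418,285,.093))
C=np.array([P(*c,.085) for c in[(110,72),(478,125),(70,430),(420,472)]]);print(C.round(4),C.mean(0));d=C[2]+C[3]-C[0]-C[1];print('pot yaw',np.arctan2(d[1],d[0]))
```

```text
[[0.5867 0.1529]
 [0.5826 0.1757]
 [0.6317 0.1608]
 [0.6283 0.1836]] [0.60733721 0.16822225]
key yaw 0.17303628904857676 by ends 0.16106342541009444
collar [0.60589572 0.16820629] [0.60993376 0.13908921] [0.60185824 0.19731941]
[[0.5721 0.1363]
 [0.5724 0.2043]
 [0.641  0.1366]
 [0.6402 0.2051]] [0.60643661 0.17058963]
pot yaw 0.008445211441957012
```

Request:
move_arm(
  targets=[
    {"dx": -0.13, "dy": 0.17, "dz": -0.6, "rx": 0, "ry": 0, "rz": 0.056},
    {"dx": 0, "dy": 0, "dz": -0.9, "rx": 0, "ry": 0, "rz": 0},
    {"dx": 0, "dy": 0, "dz": -0.9, "rx": 0, "ry": 0, "rz": 0},
    {"dx": 0, "dy": 0, "dz": -0.9, "rx": 0, "ry": 0, "rz": 0},
    {"dx": 0, "dy": 0, "dz": -0.9, "rx": 0, "ry": 0, "rz": 0},
    {"dx": 0, "dy": 0, "dz": -0.8, "rx": 0, "ry": 0, "rz": 0},
    {"dx": 0, "dy": 0, "dz": -0.6, "rx": 0, "ry": 0, "rz": 0},
    {"dx": 0, "dy": 0, "dz": -0.25, "rx": 0, "ry": 0, "rz": 0},
    {"dx": 0, "dy": 0, "dz": 0, "rx": 0, "ry": 0, "rz": 0},
    {"dx": 0, "dy": 0, "dz": 0, "rx": 0, "ry": 0, "rz": 0},
  ],
)

```text
t: 11.6
tcp_pos: [0.6075, 0.1683, 0.1066]
tool_rot: [-0.084, 0.997, 0.0, 0.001]
force: [0.3, -0.4, 0.7]
finger_gap: 0.799
gripper_force: 0.0
```

Request:
move_arm(
  targets=[
    {"dx": 0, "dy": 0, "dz": 0, "rx": 0, "ry": 0, "rz": 0},
    {"dx": 0, "dy": 0, "dz": 0, "rx": 0, "ry": 0, "rz": 0},
    {"dx": 0, "dy": 0, "dz": 0, "rx": 0, "ry": 0, "rz": 0},
    {"dx": 0, "dy": 0, "dz": 0, "rx": 0, "ry": 0, "rz": 0},
    {"dx": 0, "dy": 0, "dz": 0, "rx": 0, "ry": 0, "rz": 0},
    {"dx": 0, "dy": 0, "dz": 0, "rx": 0, "ry": 0, "rz": 0},
    {"dx": 0, "dy": 0, "dz": 0, "rx": 0, "ry": 0, "rz": 0},
    {"dx": 0, "dy": 0, "dz": 0, "rx": 0, "ry": 0, "rz": 0},
    {"dx": 0, "dy": 0, "dz": 0, "rx": 0, "ry": 0, "rz": 0},
    {"dx": 0, "dy": 0, "dz": 0, "rx": 0, "ry": 0, "rz": 0},
  ],
  claw=0,
  newtons=60,
)

```text
t: 12.85
tcp_pos: [0.6073, 0.1682, 0.1063]
tool_rot: [-0.083, 0.997, -0.0, 0.0]
force: [0.2, -0.4, 6.2]
finger_gap: 0.279
gripper_force: 59.4
```

Request:
move_arm(
  targets=[
    {"dx": 0, "dy": 0, "dz": 0.7, "rx": 0, "ry": 0, "rz": 0},
    {"dx": 0, "dy": 0, "dz": 1, "rx": 0, "ry": 0, "rz": 0},
    {"dx": 0, "dy": 0, "dz": 1, "rx": 0, "ry": 0, "rz": 0},
    {"dx": 0, "dy": 0, "dz": 1, "rx": 0, "ry": 0, "rz": 0},
    {"dx": -0.34, "dy": -0.9, "dz": 0.9, "rx": 0, "ry": 0, "rz": 0},
    {"dx": -0.34, "dy": -0.9, "dz": 0.8, "rx": 0, "ry": 0, "rz": -0.1},
    {"dx": -0.34, "dy": -0.9, "dz": 0.8, "rx": 0, "ry": 0, "rz": -0.1},
    {"dx": -0.34, "dy": -0.9, "dz": 0.54, "rx": 0, "ry": 0, "rz": -0.1},
    {"dx": -0.34, "dy": -0.9, "dz": 0, "rx": 0, "ry": 0, "rz": -0.1},
    {"dx": -0.34, "dy": -0.9, "dz": 0, "rx": 0, "ry": 0, "rz": -0.1},
  ],
)

```text
t: 14.1
tcp_pos: [0.5552, 0.0327, 0.2748]
tool_rot: [0.048, 0.999, 0.0, -0.0]
force: [0.2, 1.2, -1.7]
finger_gap: 0.271
gripper_force: 58.9
```

Request:
move_arm(
  targets=[
    {"dx": -0.34, "dy": -0.9, "dz": 0, "rx": 0, "ry": 0, "rz": -0.086},
    {"dx": -0.34, "dy": -0.9, "dz": 0, "rx": 0, "ry": 0, "rz": 0},
    {"dx": -0.34, "dy": -0.9, "dz": 0, "rx": 0, "ry": 0, "rz": 0},
    {"dx": -0.34, "dy": -0.9, "dz": 0, "rx": 0, "ry": 0, "rz": 0},
    {"dx": -0.34, "dy": -0.9, "dz": 0, "rx": 0, "ry": 0, "rz": 0},
    {"dx": -0.34, "dy": -0.87, "dz": 0, "rx": 0, "ry": 0, "rz": 0},
    {"dx": 0, "dy": 0, "dz": -0.4, "rx": 0, "ry": 0, "rz": 0},
    {"dx": 0, "dy": 0, "dz": 0, "rx": 0, "ry": 0, "rz": 0},
    {"dx": 0, "dy": 0, "dz": 0, "rx": 0, "ry": 0, "rz": 0},
    {"dx": 0, "dy": 0, "dz": 0, "rx": 0, "ry": 0, "rz": 0},
  ],
)

```text
t: 15.35
tcp_pos: [0.5052, -0.1004, 0.2644]
tool_rot: [0.069, 0.998, 0.0, 0.0]
force: [-0.1, -0.5, -1.4]
finger_gap: 0.273
gripper_force: 59.1
```

Run:
```python
from h import *
s=sensors.sense();print(s['tcp_pos'],s['tool_rot'],s['force'])
t=s['tcp_pos'];u=proj('wrist',t-[0,0,.0913]);print('tip',u,'slot',proj('wrist',(.505,-.101,.131)))
x0,y0=190,130
im=cams.snapshot('wrist');
cv2.imwrite('pics/w5.png',cv2.resize(im[y0:y0+150,x0:x0+190,::-1],None,fx=4,fy=4,interpolation=2))
```

```text
[ 0.50522591 -0.10037334  0.26443008] [6.92313313e-02 9.97600624e-01 3.10144036e-05 1.29945968e-04] [-0.06509619 -0.51214038 -1.43003329]
tip (np.float64(281.85674073517913), np.float64(215.11227381215704)) slot (np.float64(281.1878559680912), np.float64(201.77752167087897))
```

View pics/w5.png

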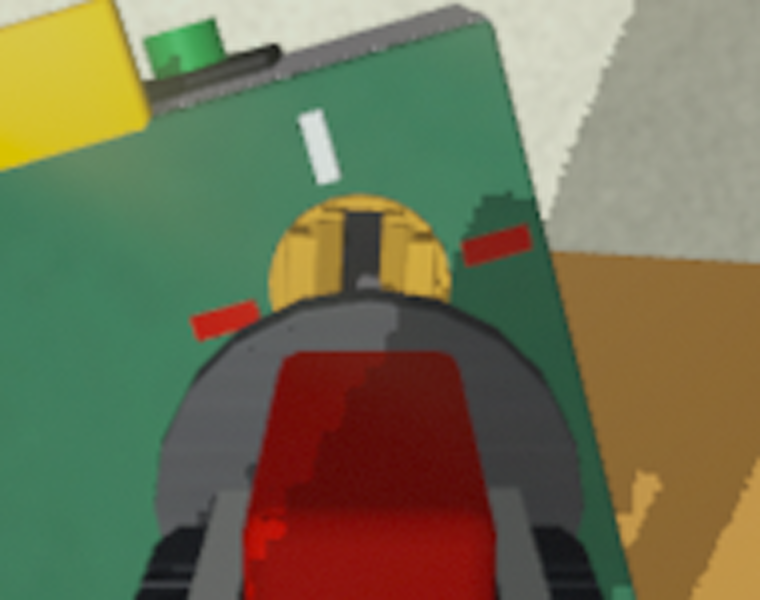

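Slot at crop (362,260), blade direction parallel and about 1 mm to the right of it (key centre 368). I correct 1.2 mm and insert.

Request:
move_arm(
  targets=[
    {"dx": 0, "dy": -0.05, "dz": -0.3, "rx": 0, "ry": 0, "rz": 0},
    {"dx": 0, "dy": 0, "dz": -0.4, "rx": 0, "ry": 0, "rz": 0},
    {"dx": 0, "dy": 0, "dz": -0.3, "rx": 0, "ry": 0, "rz": 0},
    {"dx": 0, "dy": 0, "dz": -0.2, "rx": 0, "ry": 0, "rz": 0},
    {"dx": 0, "dy": 0, "dz": -0.15, "rx": 0, "ry": 0, "rz": 0},
    {"dx": 0, "dy": 0, "dz": -0.1, "rx": 0, "ry": 0, "rz": 0},
    {"dx": 0, "dy": 0, "dz": -0.1, "rx": 0, "ry": 0, "rz": 0},
    {"dx": 0, "dy": 0, "dz": 0, "rx": 0, "ry": 0, "rz": 0},
    {"dx": 0, "dy": 0, "dz": 0, "rx": 0, "ry": 0, "rz": 0},
    {"dx": 0, "dy": 0, "dz": 0, "rx": 0, "ry": 0, "rz": 0},
  ],
)

```text
t: 16.65
tcp_pos: [0.505, -0.1023, 0.2257]
tool_rot: [0.07, 0.998, -0.0, 0.0]
force: [0.2, -0.6, -2.4]
finger_gap: 0.274
gripper_force: 59.1
```

Request:
move_arm(
  targets=[
    {"dx": 0, "dy": 0, "dz": -0.06, "rx": 0, "ry": 0, "rz": -0.2},
    {"dx": 0, "dy": 0, "dz": 0, "rx": 0, "ry": 0, "rz": -0.25},
    {"dx": 0, "dy": 0, "dz": 0, "rx": 0, "ry": 0, "rz": -0.25},
    {"dx": 0, "dy": 0, "dz": 0, "rx": 0, "ry": 0, "rz": -0.25},
    {"dx": 0, "dy": 0, "dz": 0, "rx": 0, "ry": 0, "rz": -0.25},
    {"dx": 0, "dy": 0, "dz": 0, "rx": 0, "ry": 0, "rz": -0.25},
    {"dx": 0, "dy": 0, "dz": 0, "rx": 0, "ry": 0, "rz": -0.25},
    {"dx": 0, "dy": 0, "dz": 0, "rx": 0, "ry": 0, "rz": -0.25},
    {"dx": 0, "dy": 0, "dz": 0, "rx": 0, "ry": 0, "rz": -0.25},
    {"dx": 0, "dy": 0, "dz": 0, "rx": 0, "ry": 0, "rz": -0.2},
  ],
)

```text
t: 17.9
tcp_pos: [0.5043, -0.1029, 0.2241]
tool_rot: [0.644, 0.765, -0.001, -0.0]
force: [-0.8, -2.0, -1.1]
finger_gap: 0.276
gripper_force: 59.0
```

```bash
cat > st.py <<'E'
from h import *
from scipy.spatial.transform import Rotation as R
s=sensors.sense();y=R.from_quat(s['tool_rot']).as_matrix()[:,1];yaw=np.arctan2(y[1],y[0])-np.pi/2
print('yaw',yaw,'q_eq',.137-yaw,'tq',s['ft_torque'],'F',s['force'],s['tcp_pos'],'gap',s['finger_gap'],'q6',s['q'][5])
E
python3 st.py
```

```text
yaw -1.3987106079678777 q_eq 1.5357106079678777 tq [-0.45220855  0.32832408  0.09933016] F [-0.82751507 -1.95007423 -1.05569568] [ 0.50430242 -0.10289481  0.2240669 ] gap 0.27608726752790114 q6 -0.5882332797157348
```

Request:
move_arm(
  targets=[
    {"dx": 0, "dy": 0, "dz": 0, "rx": 0, "ry": 0, "rz": -0.1},
    {"dx": 0, "dy": 0, "dz": 0, "rx": 0, "ry": 0, "rz": -0.1},
    {"dx": 0, "dy": 0, "dz": 0, "rx": 0, "ry": 0, "rz": -0.1},
    {"dx": 0, "dy": 0, "dz": 0, "rx": 0, "ry": 0, "rz": -0.1},
    {"dx": 0, "dy": 0, "dz": 0, "rx": 0, "ry": 0, "rz": 0},
    {"dx": 0, "dy": 0, "dz": 0, "rx": 0, "ry": 0, "rz": 0},
    {"dx": 0, "dy": 0, "dz": 0, "rx": 0, "ry": 0, "rz": 0},
    {"dx": 0, "dy": 0, "dz": 0, "rx": 0, "ry": 0, "rz": 0},
    {"dx": 0, "dy": 0, "dz": 0, "rx": 0, "ry": 0, "rz": 0},
    {"dx": 0, "dy": 0, "dz": 0, "rx": 0, "ry": 0, "rz": 0},
  ],
)

```text
t: 19.15
tcp_pos: [0.5044, -0.1026, 0.224]
tool_rot: [0.719, 0.695, -0.001, -0.0]
force: [-4.2, -4.9, -0.7]
finger_gap: 0.272
gripper_force: 59.2
```

```bash
python3 st.py
```

```text
yaw -1.605074964055602 q_eq 1.742074964055602 tq [-0.98444884  0.97183246  0.02933567] F [-4.17494163 -4.93702584 -0.74818531] [ 0.5043759  -0.10261146  0.22401954] gap 0.27157716048685565 q6 -0.38222368865750156
```

Request:
move_arm(
  targets=[
    {"dx": 0, "dy": 0, "dz": 0, "rx": 0, "ry": 0, "rz": -0.1},
    {"dx": 0, "dy": 0, "dz": 0, "rx": 0, "ry": 0, "rz": -0.1},
    {"dx": 0, "dy": 0, "dz": 0, "rx": 0, "ry": 0, "rz": -0.1},
    {"dx": 0, "dy": 0, "dz": 0, "rx": 0, "ry": 0, "rz": 0},
    {"dx": 0, "dy": 0, "dz": 0, "rx": 0, "ry": 0, "rz": 0},
    {"dx": 0, "dy": 0, "dz": 0, "rx": 0, "ry": 0, "rz": 0},
    {"dx": 0, "dy": 0, "dz": 0, "rx": 0, "ry": 0, "rz": 0},
    {"dx": 0, "dy": 0, "dz": 0, "rx": 0, "ry": 0, "rz": 0},
    {"dx": 0, "dy": 0, "dz": 0, "rx": 0, "ry": 0, "rz": 0},
    {"dx": 0, "dy": 0, "dz": 0, "rx": 0, "ry": 0, "rz": 0},
  ],
)

```text
t: 20.4
tcp_pos: [0.5043, -0.1026, 0.224]
tool_rot: [0.77, 0.638, -0.001, 0.0]
force: [-4.4, -3.6, -0.1]
finger_gap: 0.274
gripper_force: 59.8
```

```bash
python3 st.py
```

```text
yaw -1.7576527303442504 q_eq 1.8946527303442504 tq [-0.93209667  1.06122606  1.12287919] F [-4.35603119 -3.55736626 -0.11548485] [ 0.50429801 -0.10260659  0.22402187] gap 0.2741939665890348 q6 -0.2286022618135394
```

Stop reached (1.1 N m). I relieve the torque, lift, and head to the right screw.

Request:
move_arm(
  targets=[
    {"dx": 0, "dy": 0, "dz": 0, "rx": 0, "ry": 0, "rz": 0.15},
    {"dx": 0, "dy": 0, "dz": 0, "rx": 0, "ry": 0, "rz": 0.2},
    {"dx": 0, "dy": 0, "dz": 0.5, "rx": 0, "ry": 0, "rz": 0},
    {"dx": 0, "dy": 0, "dz": 0.7, "rx": 0, "ry": 0, "rz": 0},
    {"dx": 0.15, "dy": -1, "dz": 0.4, "rx": 0, "ry": 0, "rz": 0.3},
    {"dx": 0.15, "dy": -1, "dz": 0, "rx": 0, "ry": 0, "rz": 0.33},
    {"dx": 0.15, "dy": -1, "dz": 0, "rx": 0, "ry": 0, "rz": 0.33},
    {"dx": 0.15, "dy": -1, "dz": 0, "rx": 0, "ry": 0, "rz": 0.33},
    {"dx": 0.15, "dy": -1, "dz": 0, "rx": 0, "ry": 0, "rz": 0.33},
    {"dx": 0.12, "dy": -1, "dz": 0, "rx": 0, "ry": 0, "rz": 0.33},
  ],
)

```text
t: 21.65
tcp_pos: [0.5285, -0.2527, 0.2653]
tool_rot: [0.274, 0.962, 0.001, 0.002]
force: [0.9, 1.1, -1.2]
finger_gap: 0.276
gripper_force: 59.1
```

Request:
move_arm(
  targets=[
    {"dx": 0, "dy": 0, "dz": 0, "rx": 0, "ry": 0, "rz": 0.33},
    {"dx": 0, "dy": 0, "dz": 0, "rx": 0, "ry": 0, "rz": 0.33},
    {"dx": 0, "dy": 0, "dz": 0, "rx": 0, "ry": 0, "rz": 0.21},
    {"dx": 0, "dy": 0, "dz": 0, "rx": 0, "ry": 0, "rz": 0},
    {"dx": 0, "dy": 0, "dz": 0, "rx": 0, "ry": 0, "rz": 0},
    {"dx": 0, "dy": 0, "dz": 0, "rx": 0, "ry": 0, "rz": 0},
    {"dx": 0, "dy": 0, "dz": 0, "rx": 0, "ry": 0, "rz": 0},
    {"dx": 0, "dy": 0, "dz": 0, "rx": 0, "ry": 0, "rz": 0},
    {"dx": 0, "dy": 0, "dz": 0, "rx": 0, "ry": 0, "rz": 0},
    {"dx": 0, "dy": 0, "dz": 0, "rx": 0, "ry": 0, "rz": 0},
  ],
)

```text
t: 22.9
tcp_pos: [0.5267, -0.2523, 0.264]
tool_rot: [0.052, 0.999, 0.0, 0.0]
force: [-0.1, 0.4, -1.7]
finger_gap: 0.275
gripper_force: 59.1
```

```bash
python3 st.py
python3 - <<'E'
from h import *
s=sensors.sense()
t=s['tcp_pos'];print('tip',proj('wrist',t-[0,0,.0913]),'slot',proj('wrist',(.526,-.252,.131)),'L',proj('wrist',(.505,-.1015,.131)))
x0,y0=190,120
im=cams.snapshot('wrist');
cv2.imwrite('pics/w6.png',cv2.resize(im[y0:y0+160,x0:x0+266,::-1],None,fx=3,fy=3,interpolation=2))
E
```

```text
yaw -0.10316538683672949 q_eq 0.2401653868367295 tq [ 0.03004679 -0.0156591   0.03400993] F [-0.13424778  0.4417081  -1.73885342] [ 0.52670313 -0.25229269  0.26403115] gap 0.27539192181799416 q6 -2.1056080150812724
tip (np.float64(281.81729908831716), np.float64(215.1359767941004)) slot (np.float64(282.0886758130227), np.float64(201.300774649904)) L (np.float64(446.6125127971229), np.float64(162.01602240150123))
```

View pics/w6.png

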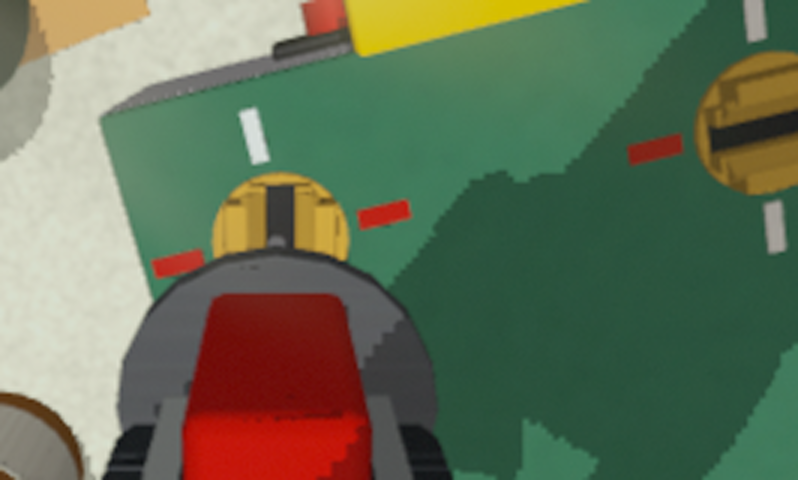

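The left slot (710,138)–(798,122) points at its red mark: locked. At the right screw the slot is at 281 against the key at 277, so I shift +y by 1.3 mm and insert.

Request:
move_arm(
  targets=[
    {"dx": 0, "dy": 0.05, "dz": -0.35, "rx": 0, "ry": 0, "rz": 0},
    {"dx": 0, "dy": 0, "dz": -0.4, "rx": 0, "ry": 0, "rz": 0},
    {"dx": 0, "dy": 0, "dz": -0.3, "rx": 0, "ry": 0, "rz": 0},
    {"dx": 0, "dy": 0, "dz": -0.2, "rx": 0, "ry": 0, "rz": 0},
    {"dx": 0, "dy": 0, "dz": -0.15, "rx": 0, "ry": 0, "rz": 0},
    {"dx": 0, "dy": 0, "dz": -0.1, "rx": 0, "ry": 0, "rz": 0},
    {"dx": 0, "dy": 0, "dz": -0.1, "rx": 0, "ry": 0, "rz": 0},
    {"dx": 0, "dy": 0, "dz": 0, "rx": 0, "ry": 0, "rz": 0},
    {"dx": 0, "dy": 0, "dz": 0, "rx": 0, "ry": 0, "rz": 0},
    {"dx": 0, "dy": 0, "dz": 0, "rx": 0, "ry": 0, "rz": 0},
  ],
)

```text
t: 24.2
tcp_pos: [0.5268, -0.2511, 0.2242]
tool_rot: [0.051, 0.999, -0.0, 0.0]
force: [-0.3, -0.4, -2.1]
finger_gap: 0.27
gripper_force: 59.1
```

Request:
move_arm(
  targets=[
    {"dx": 0, "dy": 0, "dz": 0, "rx": 0, "ry": 0, "rz": -0.2},
    {"dx": 0, "dy": 0, "dz": 0, "rx": 0, "ry": 0, "rz": -0.25},
    {"dx": 0, "dy": 0, "dz": 0, "rx": 0, "ry": 0, "rz": -0.25},
    {"dx": 0, "dy": 0, "dz": 0, "rx": 0, "ry": 0, "rz": -0.25},
    {"dx": 0, "dy": 0, "dz": 0, "rx": 0, "ry": 0, "rz": -0.25},
    {"dx": 0, "dy": 0, "dz": 0, "rx": 0, "ry": 0, "rz": -0.25},
    {"dx": 0, "dy": 0, "dz": 0, "rx": 0, "ry": 0, "rz": -0.25},
    {"dx": 0, "dy": 0, "dz": 0, "rx": 0, "ry": 0, "rz": -0.25},
    {"dx": 0, "dy": 0, "dz": 0, "rx": 0, "ry": 0, "rz": -0.25},
    {"dx": 0, "dy": 0, "dz": 0, "rx": 0, "ry": 0, "rz": -0.25},
  ],
)

```text
t: 25.45
tcp_pos: [0.5257, -0.2523, 0.2242]
tool_rot: [0.64, 0.768, -0.002, 0.0]
force: [-2.3, -1.8, -0.8]
finger_gap: 0.273
gripper_force: 59.2
```

Request:
move_arm(
  targets=[
    {"dx": 0, "dy": 0, "dz": 0, "rx": 0, "ry": 0, "rz": -0.1},
    {"dx": 0, "dy": 0, "dz": 0, "rx": 0, "ry": 0, "rz": -0.1},
    {"dx": 0, "dy": 0, "dz": 0, "rx": 0, "ry": 0, "rz": -0.1},
    {"dx": 0, "dy": 0, "dz": 0, "rx": 0, "ry": 0, "rz": -0.1},
    {"dx": 0, "dy": 0, "dz": 0, "rx": 0, "ry": 0, "rz": -0.1},
    {"dx": 0, "dy": 0, "dz": 0, "rx": 0, "ry": 0, "rz": -0.1},
    {"dx": 0, "dy": 0, "dz": 0, "rx": 0, "ry": 0, "rz": 0},
    {"dx": 0, "dy": 0, "dz": 0, "rx": 0, "ry": 0, "rz": 0},
    {"dx": 0, "dy": 0, "dz": 0, "rx": 0, "ry": 0, "rz": 0},
    {"dx": 0, "dy": 0, "dz": 0, "rx": 0, "ry": 0, "rz": 0},
  ],
)

```text
t: 26.7
tcp_pos: [0.5254, -0.2523, 0.2242]
tool_rot: [0.75, 0.661, -0.002, 0.0]
force: [-4.4, -3.8, -0.9]
finger_gap: 0.272
gripper_force: 59.3
```

```bash
python3 st.py
```

```text
yaw -1.6968287827278759 q_eq 1.8338287827278759 tq [-1.00072412  1.09775956  0.5096576 ] F [-4.36049116 -3.77467508 -0.88163383] [ 0.52535545 -0.25231386  0.22420996] gap 0.2717383903547328 q6 -0.5089494100404155
```

Request:
move_arm(
  targets=[
    {"dx": 0, "dy": 0, "dz": 0, "rx": 0, "ry": 0, "rz": -0.1},
    {"dx": 0, "dy": 0, "dz": 0, "rx": 0, "ry": 0, "rz": 0},
    {"dx": 0, "dy": 0, "dz": 0, "rx": 0, "ry": 0, "rz": 0.15},
    {"dx": 0, "dy": 0, "dz": 0, "rx": 0, "ry": 0, "rz": 0.2},
    {"dx": 0, "dy": 0, "dz": 0.5, "rx": 0, "ry": 0, "rz": 0},
    {"dx": 0, "dy": 0, "dz": 0.8, "rx": 0, "ry": 0, "rz": 0},
    {"dx": 0.18, "dy": 0.93, "dz": 0.7, "rx": 0, "ry": 0, "rz": 0.3},
    {"dx": 0.18, "dy": 0.93, "dz": 0, "rx": 0, "ry": 0, "rz": 0.3},
    {"dx": 0.18, "dy": 0.93, "dz": 0, "rx": 0, "ry": 0, "rz": 0.3},
    {"dx": 0.18, "dy": 0.93, "dz": 0, "rx": 0, "ry": 0, "rz": 0.3},
  ],
)

```text
t: 27.95
tcp_pos: [0.5457, -0.1568, 0.2753]
tool_rot: [0.452, 0.892, 0.001, 0.001]
force: [-0.2, -0.7, -1.3]
finger_gap: 0.274
gripper_force: 59.2
```

Request:
move_arm(
  targets=[
    {"dx": 0.18, "dy": 0.93, "dz": 0, "rx": 0, "ry": 0, "rz": 0.3},
    {"dx": 0.18, "dy": 0.93, "dz": 0, "rx": 0, "ry": 0, "rz": 0.3},
    {"dx": 0.18, "dy": 0.93, "dz": 0, "rx": 0, "ry": 0, "rz": 0.3},
    {"dx": 0.18, "dy": 0.93, "dz": 0, "rx": 0, "ry": 0, "rz": 0.3},
    {"dx": 0.18, "dy": 0.93, "dz": 0, "rx": 0, "ry": 0, "rz": 0.3},
    {"dx": 0.18, "dy": 0.93, "dz": 0, "rx": 0, "ry": 0, "rz": 0.3},
    {"dx": 0.18, "dy": 0.93, "dz": 0, "rx": 0, "ry": 0, "rz": 0.3},
    {"dx": 0.18, "dy": 0.93, "dz": 0, "rx": 0, "ry": 0, "rz": 0},
    {"dx": 0.18, "dy": 0.93, "dz": 0, "rx": 0, "ry": 0, "rz": 0},
    {"dx": 0.18, "dy": 0.93, "dz": 0, "rx": 0, "ry": 0, "rz": 0},
  ],
)

```text
t: 29.2
tcp_pos: [0.5904, 0.0761, 0.2752]
tool_rot: [-0.078, 0.997, 0.001, 0.001]
force: [0.1, 0.1, -0.7]
finger_gap: 0.276
gripper_force: 59.2
```

```bash
python3 st.py
```

```text
yaw 0.15700842427851724 q_eq -0.020008424278517234 tq [-0.01387832 -0.02100607 -0.01944849] F [ 0.07069329  0.06260286 -0.67372242] [0.59044034 0.07610151 0.27521922] gap 0.27649659691254075 q6 -1.7886671547742719
```

Request:
move_arm(
  targets=[
    {"dx": 0.17, "dy": 0.92, "dz": 0, "rx": 0, "ry": 0, "rz": 0.02},
    {"dx": 0.17, "dy": 0.92, "dz": 0, "rx": 0, "ry": 0, "rz": 0},
    {"dx": 0.17, "dy": 0.92, "dz": 0, "rx": 0, "ry": 0, "rz": 0},
    {"dx": 0.17, "dy": 0.92, "dz": 0, "rx": 0, "ry": 0, "rz": 0},
    {"dx": 0, "dy": 0, "dz": 0, "rx": 0, "ry": 0, "rz": 0},
    {"dx": 0, "dy": 0, "dz": -1, "rx": 0, "ry": 0, "rz": 0},
    {"dx": 0, "dy": 0, "dz": -1, "rx": 0, "ry": 0, "rz": 0},
    {"dx": 0, "dy": 0, "dz": -1, "rx": 0, "ry": 0, "rz": 0},
    {"dx": 0, "dy": 0, "dz": -1, "rx": 0, "ry": 0, "rz": 0},
    {"dx": 0, "dy": 0, "dz": -1, "rx": 0, "ry": 0, "rz": 0},
  ],
)

```text
t: 30.45
tcp_pos: [0.607, 0.166, 0.1487]
tool_rot: [-0.084, 0.996, -0.0, 0.0]
force: [0.5, 0.0, -1.5]
finger_gap: 0.276
gripper_force: 59.3
```

Request:
move_arm(
  targets=[
    {"dx": 0, "dy": 0, "dz": -0.8, "rx": 0, "ry": 0, "rz": 0},
    {"dx": 0, "dy": 0, "dz": -0.5, "rx": 0, "ry": 0, "rz": 0},
    {"dx": 0, "dy": 0, "dz": -0.2, "rx": 0, "ry": 0, "rz": 0},
    {"dx": 0, "dy": 0, "dz": -0.1, "rx": 0, "ry": 0, "rz": 0},
    {"dx": 0, "dy": 0, "dz": -0.07, "rx": 0, "ry": 0, "rz": 0},
    {"dx": 0, "dy": 0, "dz": -0.04, "rx": 0, "ry": 0, "rz": 0},
    {"dx": 0, "dy": 0, "dz": 0, "rx": 0, "ry": 0, "rz": 0},
    {"dx": 0, "dy": 0, "dz": 0, "rx": 0, "ry": 0, "rz": 0},
    {"dx": 0, "dy": 0, "dz": 0, "rx": 0, "ry": 0, "rz": 0},
    {"dx": 0, "dy": 0, "dz": 0, "rx": 0, "ry": 0, "rz": 0},
  ],
)

```text
t: 31.7
tcp_pos: [0.6068, 0.1665, 0.1064]
tool_rot: [-0.085, 0.996, -0.0, 0.0]
force: [0.5, 0.6, -1.2]
finger_gap: 0.276
gripper_force: 59.3
```

Request:
move_arm(
  targets=[
    {"dx": 0, "dy": 0.06, "dz": -0.03, "rx": 0, "ry": 0, "rz": 0},
    {"dx": 0, "dy": 0, "dz": -0.03, "rx": 0, "ry": 0, "rz": 0},
    {"dx": 0, "dy": 0, "dz": -0.01, "rx": 0, "ry": 0, "rz": 0},
    {"dx": 0, "dy": 0, "dz": 0, "rx": 0, "ry": 0, "rz": 0},
    {"dx": 0, "dy": 0, "dz": 0, "rx": 0, "ry": 0, "rz": 0},
    {"dx": 0, "dy": 0, "dz": 0, "rx": 0, "ry": 0, "rz": 0},
    {"dx": 0, "dy": 0, "dz": 0, "rx": 0, "ry": 0, "rz": 0},
    {"dx": 0, "dy": 0, "dz": 0, "rx": 0, "ry": 0, "rz": 0},
    {"dx": 0, "dy": 0, "dz": 0, "rx": 0, "ry": 0, "rz": 0},
    {"dx": 0, "dy": 0, "dz": 0, "rx": 0, "ry": 0, "rz": 0},
  ],
)

```text
t: 32.95
tcp_pos: [0.6071, 0.1675, 0.1063]
tool_rot: [-0.085, 0.996, -0.001, 0.001]
force: [-2.3, -2.7, 8.7]
finger_gap: 0.274
gripper_force: 60.7
```

Collar is on the rim (8.7 N upward). I open, rise and clear the view.

Request:
move_arm(
  targets=[
    {"dx": 0, "dy": 0, "dz": 0.05, "rx": 0, "ry": 0, "rz": 0},
    {"dx": 0, "dy": 0, "dz": 0, "rx": 0, "ry": 0, "rz": 0},
    {"dx": 0, "dy": 0, "dz": 0, "rx": 0, "ry": 0, "rz": 0},
    {"dx": 0, "dy": 0, "dz": 0, "rx": 0, "ry": 0, "rz": 0},
    {"dx": 0, "dy": 0, "dz": 0, "rx": 0, "ry": 0, "rz": 0},
    {"dx": 0, "dy": 0, "dz": 0, "rx": 0, "ry": 0, "rz": 0},
    {"dx": 0, "dy": 0, "dz": 0.4, "rx": 0, "ry": 0, "rz": 0},
    {"dx": 0, "dy": 0, "dz": 1, "rx": 0, "ry": 0, "rz": 0},
    {"dx": 0, "dy": 0, "dz": 1, "rx": 0, "ry": 0, "rz": 0},
    {"dx": 0, "dy": 0, "dz": 1, "rx": 0, "ry": 0, "rz": 0},
  ],
  claw=80,
)

```text
t: 34.2
tcp_pos: [0.6068, 0.168, 0.1924]
tool_rot: [-0.085, 0.996, 0.0, 0.0]
force: [0.5, -1.2, -0.5]
finger_gap: 0.795
gripper_force: 0.0
```

Request:
move_arm(
  targets=[
    {"dx": 0, "dy": 0, "dz": 1, "rx": 0, "ry": 0, "rz": 0},
    {"dx": 0, "dy": 0, "dz": 1, "rx": 0, "ry": 0, "rz": 0},
    {"dx": -0.2, "dy": -0.2, "dz": 1, "rx": 0, "ry": 0, "rz": 0},
    {"dx": -0.3, "dy": -0.7, "dz": 0, "rx": 0, "ry": 0, "rz": 0},
    {"dx": -0.3, "dy": -0.7, "dz": 0, "rx": 0, "ry": 0, "rz": 0},
    {"dx": -0.3, "dy": -0.7, "dz": 0, "rx": 0, "ry": 0, "rz": 0},
    {"dx": -0.3, "dy": -0.7, "dz": 0, "rx": 0, "ry": 0, "rz": 0},
    {"dx": 0, "dy": -0.7, "dz": 0, "rx": 0, "ry": 0, "rz": 0},
    {"dx": 0, "dy": 0, "dz": 0, "rx": 0, "ry": 0, "rz": 0},
    {"dx": 0, "dy": 0, "dz": 0, "rx": 0, "ry": 0, "rz": 0},
  ],
)

```text
t: 35.45
tcp_pos: [0.572, 0.0755, 0.2658]
tool_rot: [-0.084, 0.996, 0.0, 0.0]
force: [-0.2, 0.8, 0.5]
finger_gap: 0.797
gripper_force: 0.0
```

```bash
python3 st.py
python3 - <<'E'
from h import *
a=cams.snapshot('wrist');b=cams.snapshot('scene')
A=cv2.resize(a,(500,375),interpolation=2);B=cv2.resize(b[155:260,180:390],None,fx=2.38,fy=2.14)
B=cv2.resize(B,(500,225));C=np.vstack([A,B])
print([proj('wrist',p) for p in[(.526,-.252,.131),(.505,-.101,.131),(.607,.168,.147)]])
cv2.imwrite('pics/f.png',C[:,:,::-1])
E
```

```text
yaw 0.16890315960729474 q_eq -0.03190315960729473 tq [ 0.04335495  0.01778111 -0.03530786] F [-0.16957434  0.76719156  0.47127697] [0.57202924 0.07550737 0.26578703] gap 0.7973180932935362 q6 -1.802472044400499
[(np.float64(-91.78820204159723), np.float64(85.94645037350365)), (np.float64(89.69081302458997), np.float64(92.07243290294464)), (np.float64(372.7956266730262), np.float64(257.96608083355795))]
```

View pics/f.png

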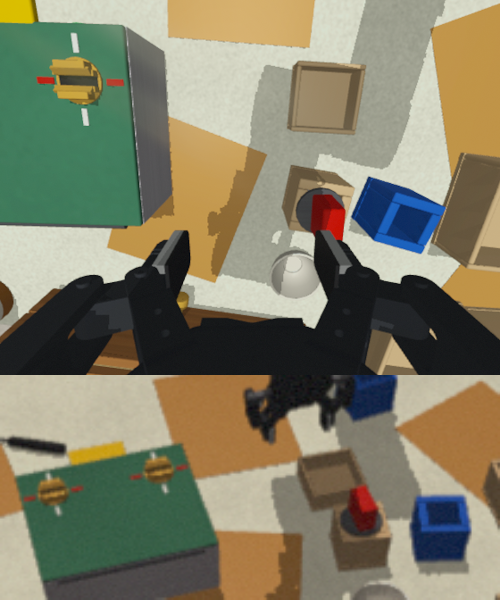

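Both slots, at (52,490) and (158,468) in the lower picture, point at the red marks. The key stands in its pot at (362,512), the cover is shut and the arm is clear.

```bash
python3 -c "
from station import order
print(order.sign_off())"
```

```text
the job is handed in; nothing more can be done
None
```

The job is handed in: the cover is shut, both brass screws are turned to their stops with slots on the red marks, and the key is back in its wooden pot and released (about 36 s of the 72 s used).

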